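# Make up the setting kit and the finishing kit from the stock carousel

### The arm

A 6-joint arm with a two-finger parallel gripper is mounted at the origin on a cart in front of the work surface, level with it; the furniture and walls round the work are solid. World frame = base frame: x ahead of the robot, y to its left, z up, the work surface at z = 0. Lengths are in m, angles in rad, forces in N, time in s.
With the tool pointing down it reaches from about 0.325 to 0.9 m from the base axis. Payload 6.1 kg.
Tool frame: the origin (TCP) lies at the very end of the fingers, on their centre line; the grasp point (between the pads) lies 19 mm behind it; x points along the fingers, z is the direction in which the jaws open and shut, and the axes are right-handed (so a half turn about x gives the same grasp; the last joint's range is limited). The gripper opens to 87 mm and grips with 3 to 60 N. Pads are 19 mm wide; open, the fingers measure 117 mm over their backs; the gripper's body (75 mm by 190 mm) begins 51 mm behind the grasp point.
Start: joints at [1.201, 0.22, 1.526, -0, 1.395, -0.126], TCP at [0.151, 0.607, 0.198] pointing down, gripper open.
Joint ranges: [-2.98, 2.98], [-0.91, 2.08], [0.09, 2.57], [-1.24, 4.39], [0.2, 2.65], [-2.68, 2.68]. Speed limits (rad/s): [2.57, 2.57, 3.01, 3.14, 3.14, 3.14].

### API

Orientations are given as a unit quaternion [w, x, y, z].
In Python, from station import bot gives the robot as it stands.
- The arm moves only by the tool step_arm, never from a script. Its argument "commands" is a list of rows, each a list of 4 numbers: the shift along the tool's x, y, z in cm, then the turn about the tool's x in rad. A call has 1 to 12 rows; each row is the pose to reach, as a shift and turn from the pose measured when the call began, along the tool's axes at that moment; what a row does not reach only later rows make up. A row lasts 1/12 s, in which the tool goes at most 41.7 mm and 7.16 degrees, less where a joint would pass 70% of its speed; a pose out of reach is approached as far as the arm can. A call with a gripper value outside its range is refused whole. "fingers" is the finger opening in cm, from 0 to 8.7, set as the call begins (left out, the last holds). The fingers move at their own pace and stop on an object; "grip_force" is the grip in N (left out, the last holds). Time passes only in rows, so rows that repeat a pose let the fingers close. It gives the time, the measured TCP pose, the force and the opening at its end, in the units of the state.
- bot.read_state(): the state, without advancing time (a new reading comes with each control period).
- bot.grab_frame(name): name is "scene" or "top"; returns the picture (400x640x3 uint8, red, green, blue); there is no depth.
- bot.camera_model(name): a dict with "fx", "fy", "cx", "cy" (pixels), "camera_from_world" (4x4, takes a point from world to camera coordinates). Camera axes: x right, y up, looking along -z (the intrinsics and any distortion apply to the point x, -y, -z); pixel columns grow to the right and rows downward; lengths in m; the calibration is good to about 2 mm. A picture is of the moment at which its call begins. camera_model takes no time and is no camera call.
- bot.close_job(): hands the job in, once; it reports no verdict.
The state is a dict: "clock": time; "qpos": joint angles; "qd": joint speeds; "joint_torque": joint torques, N m; "position": TCP position; "eef_rot": TCP orientation; "wrist_force": force on the tool from outside, world axes, zero at the start; "ft_torque": the same for the moment, N m; "finger_gap": finger opening in m.
Only numpy, scipy, OpenCV 4.12 (cv2) and the standard library are available. Lean on these libraries where they do the work, as an engineer would, in place of code of your own. Each camera call takes 0.05 s, during which the arm holds its last target. There are 200 camera calls.

### The job

Make up the two kits from the stock in the bench carousel: the eye loupe and the dark slip stone go into the blue tray, the stack of rubber polishing discs and the pale pumice block into the red tray, each lying flat at the bottom of the cut-out that is its own shape, right way up as it was. The clear dust cover keeps the back half of the carousel shut off, so turn the turntable by its upright posts to bring a compartment round to the open front. Set things down in the trays rather than dropping them.

Things in the scene. Friction and masses are not known exactly. Their poses are not given: they have to be found in the camera images.
- carousel: Fixed foot and clear cover of a bench carousel. Origin: on its axis at bench level, z up; own -x points to the open front (towards the robot within 18 degrees). The cover is a flat clear sheet 77-89 mm above the bench, radius 131 mm, over all with own x > 24 mm. A bracket joins it to the spindle on the axis, topped at 96 mm by a brass nut 28 mm across.
- turntable: White turntable of the carousel, 300 mm across; it turns about the carousel's axis, either way, with light friction (0.06 N m) and stays put. Origin: on the axis at bench level; it and its x, y axes turn with it. Floor 34 mm above the bench. Four walls in a rim of inner radius 123 mm, all 56 mm high above the bench, make quarter compartments, a thing in each about 78 mm from the axis.
- post (a point): Top centre, 94 mm above the bench, of one of the turntable's four upright round steel posts, 12 mm thick, 60 mm tall, to pinch or push. They stand 139 mm from the axis, outside rim and cover, at the outer ends of the four walls: at 45, 135, 225 and 315 degrees counter-clockwise from the turntable's own +x (this one: 45).
- loupe: Black eye loupe standing upright in the carousel, 34 mm high; lower barrel 28 mm across, flange on top (23 to 34 mm height) 34 mm across. Origin: centre of its underside, z up. 30 g.
- slip_stone: Dark blue-grey slip stone, a block 28 mm (x) by 50 mm (y) by 15 mm high, lying flat in the carousel. Origin: centre of its underside, z up. About 50 g.
- rubber_discs: Stack of black rubber polishing discs on an arbor, in the carousel: discs 68 mm (0 to 10 mm height), 54 mm (to 17 mm) and 38 mm (to 24 mm) across, then a pale round arbor head 13 mm thick, 24 to 38 mm height, its axis at own x = 3, y = 4 mm, to lift it by. Origin: centre of the underside, z up. About 220 g.
- pumice: Pale beige pumice block 30 mm (x) by 40 mm (y) by 20 mm high, lying flat in the carousel. Origin: centre of its underside, z up. 30 g.
- blue_tray: Blue kit tray, 164 (x) by 102 (y) mm, rim 14 mm high, 0.8 kg, loose on the bench. Origin: centre of underside, z up. Grey insert, top 10 mm up, with two cut-outs down to the tray floor, 4 mm above the bench: round, 52 mm across, centre x = -44, y = 0 mm, for the loupe; oblong, 68 (x) by 44 (y) mm, centre x = +36, y = 0 mm, for the slip stone, long side along tray x.
- red_tray: Red kit tray, 164 (x) by 102 (y) mm, rim 14 mm high, 0.8 kg, loose on the bench. Origin: centre of underside, z up. Grey insert, top 10 mm up, with two cut-outs down to the tray floor, 4 mm above the bench: round, 84 mm across, centre x = -31, y = 0 mm, for the rubber discs; oblong, 56 (x) by 44 (y) mm, centre x = +45, y = 0 mm, for the pumice, its 40 mm side along tray x.

How it is judged:
By the outcome, as a careful person would: the job done as asked, in the order asked, and still so for the second after the job is handed in, with the robot touching nothing.
It also fails if it takes over 138 s, if anything falls off the work surface, if the arm or the gripper's body presses on something with over 40 N, if the wrist force passes 120 N, or if a joint passes its speed limit or range.

## Working session

There is one attempt and no reset: what is moved stays moved. The work goes in short steps, Python scripts to look and compute and a tool call to move; the robot and the scene stay as the last step left them, time stands still between calls to the robot, and variables do not carry over. Pictures are saved under pics/ and viewed, about 12 in all and at most 16, crops included, and the job is handed in when it is done.

Besides the shell and the picture viewer there is one more tool, called as name(argument=value, ...), one argument or row to a line, values as JSON. step_arm: Moves the arm, as the interface text tells. Its arguments: {"type":"object","properties":{"commands":{"type":"array","items":{"type":"array","items":{"type":"number"}}},"fingers":{"type":"number"},"grip_force":{"type":"number"}},"required":["commands"]}

```bash
ls; mkdir -p pics; python3 - <<'E'
from station import bot
import cv2
s=bot.read_state();print(s)
for n in("scene","top"):
    cv2.imwrite(f"pics/{n}0.png",bot.grab_frame(n)[:,:,::-1]);m=bot.camera_model(n);print(n,m)
E
```

```text
pics
{'clock': 0.0, 'qpos': array([ 1.20090932e+00,  2.21216655e-01,  1.52761830e+00, -2.63291794e-05,
        1.39469831e+00, -1.26095567e-01]), 'qd': array([ 0.00204914, -0.00147321, -0.00015848, -0.00100712, -0.00060502,
       -0.00011392]), 'joint_torque': array([-1.51107079e-04, -4.94618762e+01, -3.87376606e+01,  6.98140869e-02,
        5.69750648e-02, -1.39164190e-04]), 'position': array([0.15063051, 0.60588513, 0.19723937]), 'eef_rot': array([ 0.55650102, -0.4358531 ,  0.55767043,  0.43513491]), 'wrist_force': array([0.53084981, 0.63700594, 0.00508774]), 'ft_torque': array([ 0.00791186,  0.01451699, -0.03466742]), 'finger_gap': 0.0870827535090994}
scene {'fx': 380.14962140235053, 'fy': 380.14962140235053, 'cx': 319.1723121608335, 'cy': 201.72448898971888, 'camera_from_world': array([[-0.77971029, -0.62602984,  0.01176891,  0.37430228],
       [ 0.25979934, -0.30636004,  0.91577717, -0.25862485],
       [-0.56969832,  0.71709843,  0.40151422, -0.49148231],
       [ 0.        ,  0.        ,  0.        ,  1.        ]])}
top {'fx': 368.8112741497507, 'fy': 368.8112741497507, 'cx': 315.16467436486704, 'cy': 200.72409152160867, 'camera_from_world': array([[-2.69961736e-02, -9.99635377e-01,  5.64945926e-04,
        -9.61483896e-02],
       [ 9.92636272e-01, -2.67403859e-02,  1.18144755e-01,
        -5.65222966e-01],
       [-1.18086570e-01,  3.75024214e-03,  9.92996222e-01,
        -8.59155472e-01],
       [ 0.00000000e+00,  0.00000000e+00,  0.00000000e+00,
         1.00000000e+00]])}
```

View pics/top0.png

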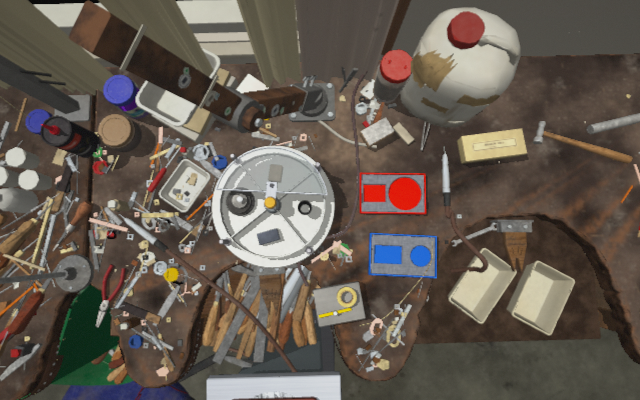

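View pics/scene0.png

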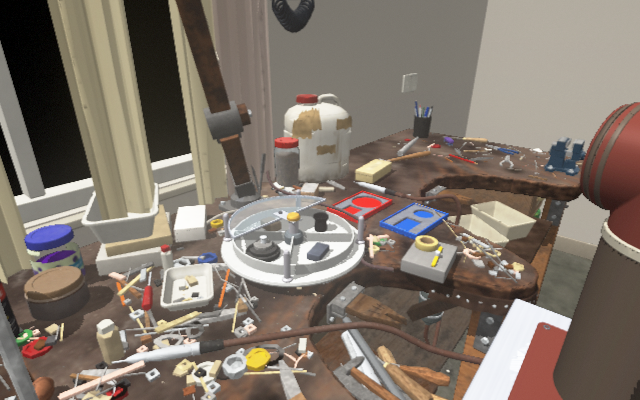

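The top view shows the carousel at about (272,205). The slip stone is at the front (270,237), the discs at left (240,202), the loupe at right (305,208) and the pumice behind under the cover (275,172). The red tray is at (393,194) and the blue tray at (403,256). The scene view agrees.

```bash
cat > h.py <<'E'
import numpy as np, cv2, sys
from station import bot
from scipy.spatial.transform import Rotation as R
def ray(n,uv,z):
    m=bot.camera_model(n);T=np.array(m["camera_from_world"]);Rm=T[:3,:3];c=-Rm.T@T[:3,3]
    uv=np.atleast_2d(uv).astype(float)
    d=np.c_[(uv[:,0]-m["cx"])/m["fx"],-(uv[:,1]-m["cy"])/m["fy"],-np.ones(len(uv))]@Rm
    return (c+d*((z-c[2])/d[:,2])[:,None])[:,:2]
def proj(n,p):
    m=bot.camera_model(n);T=np.array(m["camera_from_world"]);q=T[:3,:3]@np.asarray(p,float)+T[:3,3]
    return np.array([m["cx"]+m["fx"]*q[0]/-q[2],m["cy"]-m["fy"]*q[1]/-q[2]])
def rot():
    s=bot.read_state();return R.from_quat(np.roll(s["eef_rot"],-1)).as_matrix(),s["position"],s
def to(p,jaw=None):
    """shift (cm, tool axes) to world p; turn (rad) to put jaw axis at world yaw jaw (mod pi)"""
    M,x,s=rot();d=M.T@(np.array(p)-x)*100;cur=np.arctan2(M[1,2],M[0,2]);t=0
    if jaw is not None:
        t=-((jaw-cur+np.pi/2)%np.pi-np.pi/2) # tool x is down
    return np.round(d,2),round(float(t),3)
def crop(n,name,u0,v0,u1,v1,k):
    im=bot.grab_frame(n)[:,:,::-1];cv2.imwrite(f"pics/{name}.png",cv2.resize(im[v0:v1,u0:u1],None,fx=k,fy=k,interpolation=cv2.INTER_CUBIC));return im
def rect(mask):
    c,_=cv2.findContours(mask.astype(np.uint8),cv2.RETR_EXTERNAL,cv2.CHAIN_APPROX_NONE);c=max(c,key=cv2.contourArea);return c[:,0]
E
python3 - <<'E'
from h import *
im=crop("top","c1",195,135,445,290,3.2).astype(int)
b,g,r=im[...,0],im[...,1],im[...,2]
for nm,m in(("red",(r>150)&(g<70)&(b<70)),("blue",(b>120)&(r<90))):
    k=np.zeros(m.shape,bool);k[160:290,350:450]=m[160:290,350:450]
    n,l,st,ce=cv2.connectedComponentsWithStats(k.astype(np.uint8))
    for i in range(1,n):
        if st[i,4]>60:
            u=ce[i];z=.004 if st[i,2]<50 else .014
            print(nm,st[i],u,ray("top",u,z))
            if z==.014:
                q=rect(l==i);p=ray("top",q,.014).astype(np.float32);print(cv2.minAreaRect(p*1000))
M,x,s=rot();print(M.round(3))
# nut (brass)
m=(r>150)&(b<90)&(g>90)&(g<200);m[:, :255]=0;m[:,290:]=0;m[:190]=0;m[220:]=0
ys,xs=np.nonzero(m);print("nut",xs.mean(),ys.mean(),ray("top",(xs.mean(),ys.mean()),.096))
E
```

```text
red [360 172  66  42 252] [396.33730159 190.75793651] [[ 0.58422458 -0.3135034 ]]
((579.87841796875, -304.128662109375), (162.1722869873047, 101.32138061523438), 87.53495788574219)
red [388 178  33  32 827] [404.39661427 193.33857316] [[ 0.5785544  -0.33562847]]
red [364 185  21  17 356] [374.02808989 192.97752809] [[ 0.58151738 -0.25954463]]
blue [368 233  69  46 427] [401.81030445 255.35362998] [[ 0.42536827 -0.31839836]]
((426.3990783691406, -319.60247802734375), (164.6941680908203, 102.9510498046875), 85.76700592041016)
blue [374 245  28  19 510] [387.54705882 253.96470588] [[ 0.42934289 -0.2858387 ]]
blue [410 245  21  22 354] [420.0480226  255.59887006] [[ 0.42321207 -0.36550544]]
[[-0.001 -0.97   0.241]
 [-0.001  0.241  0.97 ]
 [-1.     0.    -0.002]]
nut 269.42045454545456 202.0909090909091 [[ 0.55467252 -0.00820466]]
```

View pics/c1.png

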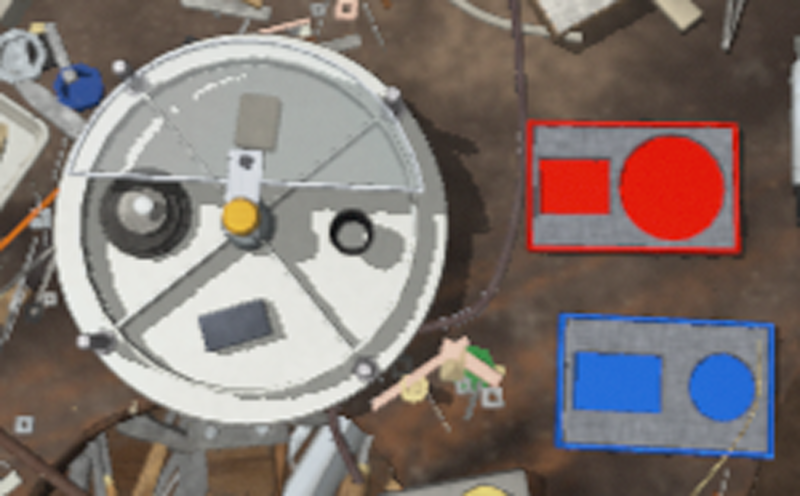

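The crop (3.2×, origin 195,135) shows the front posts at (93,342) and (366,370), and the loupe top at (351,232), which is clear of the cover edge near row 183. The stone is at (237,325). The tray cut-out spacings come out at 76 mm for red and 80 mm for blue, both correct, and each tray's +x points to world +y.

```bash
python3 - <<'E'
from h import *
im=cv2.imread("pics/top0.png").astype(int)
P=[ray("top",(195+a/3.2,135+b/3.2),.094)[0] for a,b in((93,342),(366,370),(393,97),(122,68))]
C=np.mean(P,0);print("posts",np.round(P,4).tolist(),"C",C,[round(float(np.hypot(*(p-C))),4) for p in P],[round(float(np.degrees(np.arctan2(*(p-C)[::-1]))),1) for p in P])
# cover edge ends
for a in((70,175),(423,190)):print("edge",ray("top",(195+a[0]/3.2,135+a[1]/3.2),.089))
def blob(u0,v0,u1,v1,m,z):
    k=np.zeros(m.shape,np.uint8);k[v0:v1,u0:u1]=m[v0:v1,u0:u1]
    q=rect(k);return q,ray("top",q,z).astype(np.float32)*1000
g=im.mean(2)
q,p=blob(296,198,314,217,g<75,.068);print("loupe",cv2.minEnclosingCircle(p),cv2.minEnclosingCircle(q.astype(np.float32)))
q,p=blob(252,225,288,250,(g<115)&(im[...,0]>im[...,2]+5),.049);print("stone",cv2.minAreaRect(p))
M,x,s=rot();T=np.array(bot.camera_model("top")["camera_from_world"]);print(-T[:3,:3].T@T[:3,3])
print(to((.56,-.08,.16)))
E
```

```text
posts [[0.4685, 0.094], [0.4441, -0.0953], [0.6364, -0.1194], [0.6627, 0.0737]] C [ 0.55292558 -0.01171304] [0.1353, 0.1372, 0.1362, 0.1391] [128.6, -142.5, -52.2, 37.9]
edge [[0.58715089 0.11187362]]
edge [[ 0.56962531 -0.13886269]]
loupe ((543.7335815429688, -85.63037872314453), 15.88937759399414) ((304.3235168457031, 207.26470947265625), 6.8125996589660645)
stone ((478.7098083496094, 1.7354793548583984), (24.782888412475586, 47.56129455566406), 15.183076858520508)
[ 0.45701046 -0.10800557  0.91997059]
(array([  3.82, -56.28, -56.69]), 0.0)
```

```bash
python3 - <<'E'
from h import *
for uv in((70,272),(2,275)):
  for z in(0,.1,.2,.3,.4): p=ray("top",uv,z)[0];print(uv,z,p.round(3),proj("scene",[*p,z]).round())
T=np.array(bot.camera_model("scene")["camera_from_world"]);print(-T[:3,:3].T@T[:3,3])
E
```

```text
(70, 272) 0 [0.406 0.495] [ 59. 516.]
(70, 272) 0.1 [0.412 0.429] [104. 394.]
(70, 272) 0.2 [0.417 0.364] [146. 279.]
(70, 272) 0.3 [0.423 0.298] [187. 169.]
(70, 272) 0.4 [0.428 0.233] [225.  64.]
(2, 275) 0 [0.404 0.661] [-225.  749.]
(2, 275) 0.1 [0.41  0.577] [-110.  536.]
(2, 275) 0.2 [0.415 0.494] [-13. 356.]
(2, 275) 0.3 [0.421 0.41 ] [ 70. 202.]
(2, 275) 0.4 [0.427 0.327] [142.  69.]
[0.07904126 0.50753327 0.42977474]
```

```bash
python3 - <<'E'
import cv2
a=cv2.imread("pics/top0.png")[200:400,0:270];b=cv2.imread("pics/scene0.png")[200:400,0:130]
import numpy as np
cv2.imwrite("pics/l.png",cv2.resize(np.hstack([a,b]),None,fx=2,fy=2))
E
```

```text
(no output)
```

View pics/l.png

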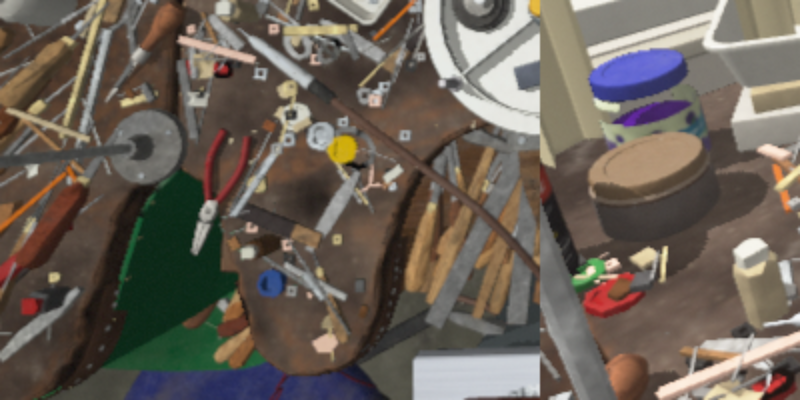

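The grey stand at top (70,272) is a tall pole at about (0.41, 0.50), so I retract first and then swing past it.

step_arm(
  commands=[
    [0,-2,-4,0],
    [0,-4,-7,0],
    [0,-6,-11,0],
    [0,-8.5,-15,0],
    [0,-11,-19,0],
    [0,-12.7,-22,0],
    [0,-16,-25,0],
    [0,-19,-28,0],
    [0,-22,-31,0],
    [0,-25,-33.5,0],
    [0,-28,-36,0],
    [0,-31,-38,0],
  ],
  fingers=5,
  grip_force=15,
)

```text
clock: 1.15
position: [0.3601, 0.1605, 0.1982]
eef_rot: [0.557, -0.436, 0.557, 0.435]
wrist_force: [1.0, 1.0, 0.5]
finger_gap: 0.0503
```

```bash
python3 - <<'E'
from h import *
print(to((.544,-.086,.15)));M,x,s=rot();print(s["clock"],x,s["qpos"])
E
```

```text
(array([  4.85, -23.8 , -19.48]), 0.0)
1.15 [0.36005726 0.16051564 0.19817676] [ 2.19752467e-01 -3.68436494e-01  2.08245744e+00 -1.19169438e-03
  1.42752564e+00 -1.10703182e+00]
```

step_arm(
  commands=[
    [1,-4,-3,0],
    [2,-7,-6,0],
    [3,-10,-9,0],
    [4,-13,-11,0],
    [4.8,-16,-13,0],
    [4.8,-19,-15.5,0],
    [4.8,-22,-18,0],
    [4.8,-23.8,-19.5,0],
    [4.8,-23.8,-19.5,0],
    [8,-23.8,-19.5,0],
    [9.5,-23.8,-19.5,0],
    [9.5,-23.8,-19.5,0],
  ],
)

```text
clock: 2.15
position: [0.5403, -0.0849, 0.0991]
eef_rot: [0.555, -0.433, 0.559, 0.437]
wrist_force: [-0.9, -0.2, 0.1]
finger_gap: 0.0499
```

```bash
python3 - <<'E'
from h import *
print(to((.544,-.086,.046)));crop("scene","g1",210,150,450,310,3)
E
```

```text
(array([ 5.3 , -0.42, -0.02]), 0.0)
```

View pics/g1.png

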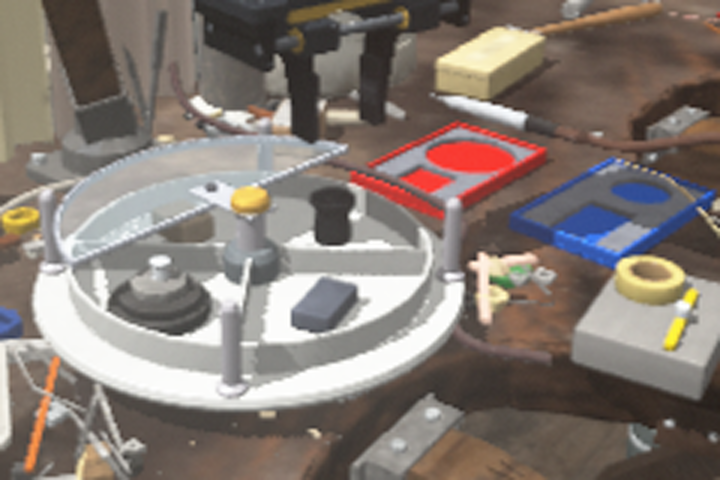

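The tips are above the loupe, at crop (305,140) and (372,120), with the loupe top at (332,195). I'm checking this against the calibration.

```bash
python3 - <<'E'
from h import *
print(proj("scene",(.5403,-.0849,.099)),"seen 322.7 193.5");print(proj("scene",(.544,-.086,.068)),"seen 320.7 215");print(ray("scene",(320.7,215),.068))
E
```

```text
[322.573302   202.45815004] seen 322.7 193.5
[321.34592853 214.76700061] seen 320.7 215
[[ 0.54434932 -0.08415947]]
```

step_arm(
  commands=[
    [1.5,-0.4,0,0],
    [3,-0.4,0,0],
    [4.4,-0.4,0,0],
    [5.2,-0.4,0,0],
    [5.2,-0.4,0,0],
    [5.2,-0.4,0,0],
  ],
)

```text
clock: 2.7
position: [0.5456, -0.0859, 0.0501]
eef_rot: [0.556, -0.435, 0.558, 0.437]
wrist_force: [-0.1, -0.2, -0.1]
finger_gap: 0.0501
```

step_arm(
  commands=[
    [0,0,0,0],
    [0,0,0,0],
    [0,0,0,0],
    [0,0,0,0],
    [0,0,0,0],
    [0,0,0,0],
  ],
  fingers=2.5,
  grip_force=15,
)

```text
clock: 3.2
position: [0.5457, -0.0859, 0.0503]
eef_rot: [0.556, -0.435, 0.558, 0.437]
wrist_force: [0.2, -0.4, -0.1]
finger_gap: 0.0264
```

```bash
python3 - <<'E'
from h import *
M,x,s=rot();print(s["clock"],x,s["finger_gap"],s["qd"].round(3));crop("scene","g2",250,150,390,270,5)
E
```

```text
3.2 [ 0.545662   -0.08591457  0.05026853] 0.026410931494667444 [-0.     0.005  0.002  0.    -0.002 -0.002]
```

View pics/g2.png

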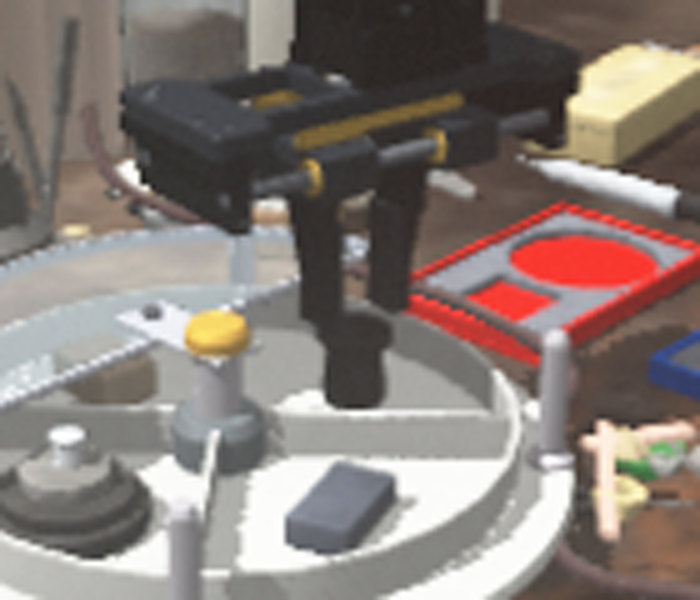

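The finger bottoms show above the flange at crop (320,318) and (390,308), and the 26 mm gap means they hold nothing. They look about 20 mm higher than the TCP reading implies, so I'm checking with the top view.

```bash
python3 - <<'E'
from h import *
im=crop("top","t2",200,110,400,270,4)
M,x,s=rot()
for z in(.05,.069,.12,.14):print(z,(proj("top",[x[0],x[1],z])-[200,110])*4,(proj("scene",[x[0],x[1],z])-[250,150])*5)
for sg in(-1,1):
  e=x+M[:,2]*sg*.0205;print((proj("scene",e)-[250,150])*5)
E
```

```text
0.05 [418.4793406  388.97354092] [353.20498482 359.49833032]
0.069 [417.56751962 385.6773004 ] [353.78027302 320.86680673]
0.12 [414.90859576 376.06526818] [355.37767451 213.59873887]
0.14 [413.77221794 371.95725275] [356.02621686 170.0480818 ]
[389.34933728 347.20901923]
[316.07281309 371.67583305]
```

View pics/t2.png

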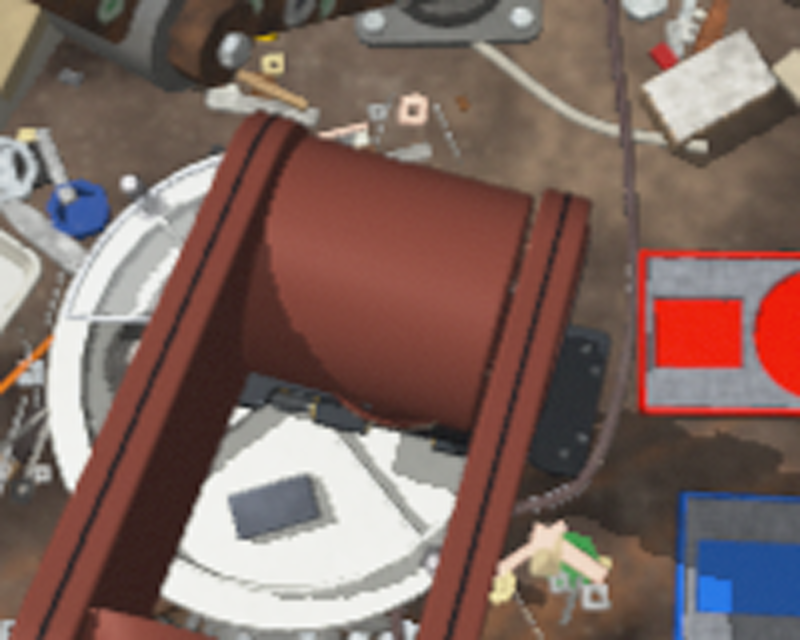

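step_arm(
  commands=[
    [0,0,0,0],
    [0,0,0,0],
    [0,0,0,0],
    [0,0,0,0],
    [0.5,0,0,0],
    [1,0,0,0],
    [1.2,0,0,0],
    [1.2,0,0,0],
  ],
  fingers=5,
)

```text
clock: 3.97
position: [0.5446, -0.0856, 0.037]
eef_rot: [0.555, -0.434, 0.558, 0.437]
wrist_force: [0.0, 1.0, 0.2]
finger_gap: 0.0499
```

step_arm(
  commands=[
    [0,0,0,0],
    [0,0,0,0],
    [0,0,0,0],
    [0,0,0,0],
    [0,0,0,0],
    [0,0,0,0],
    [0,0,0,0],
  ],
  fingers=2.5,
)

```text
clock: 4.55
position: [0.5447, -0.0856, 0.0371]
eef_rot: [0.556, -0.434, 0.558, 0.437]
wrist_force: [-0.4, 0.2, 0.3]
finger_gap: 0.0322
```

```bash
python3 - <<'E'
from h import *
M,x,s=rot();print(s["clock"],x,s["finger_gap"],s["wrist_force"]);crop("scene","g3",250,150,390,270,4)
E
```

```text
4.55 [ 0.54470902 -0.08561732  0.03706306] 0.03218168818352827 [-0.43766087  0.2181509   0.3244237 ]
```

View pics/g3.png

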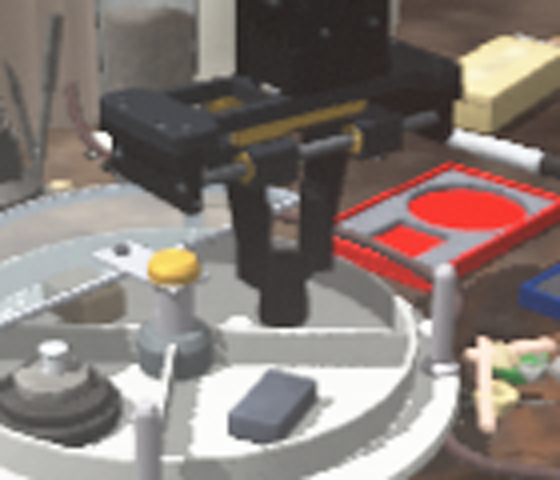

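The gap reads 32 mm with the fingers on the flange, so it is held. The reported TCP sits about 18 mm beyond the visible tips, and I will allow for that offset. Next I lift it and carry it to the blue round cut-out.

step_arm(
  commands=[
    [-2,0,0,0],
    [-5,0,0,0],
    [-8,0,0,0],
    [-10,0,-2,0],
    [-10,1,-5,0],
    [-10,2,-9,0],
    [-10,2.5,-13,0],
    [-10,3,-17,0],
    [-10,3.5,-21,0],
    [-10,4,-25,0],
    [-10,4.5,-28,0],
    [-10,5,-30.1,0],
  ],
)

```text
clock: 5.6
position: [0.4229, -0.3688, 0.1377]
eef_rot: [0.556, -0.434, 0.559, 0.436]
wrist_force: [-0.2, -0.0, -0.7]
finger_gap: 0.0322
```

```bash
python3 - <<'E'
from h import *
print(to((.4232,-.3655,.010)));M,x,s=rot();print(x,s["finger_gap"],s["qpos"]);im=crop("scene","p1",300,130,480,250,4)
print((proj("scene",(.4232,-.3655,.101-.018))-[300,130])*4)
E
```

```text
(array([12.77, -0.02,  0.35]), 0.0)
[ 0.42287864 -0.36877879  0.13768955] 0.03223937844638127 [-0.85477532  0.12351806  1.75339687 -0.00466119  1.26841365 -2.17888986]
[510.27203189 224.72601004]
```

View pics/p1.png

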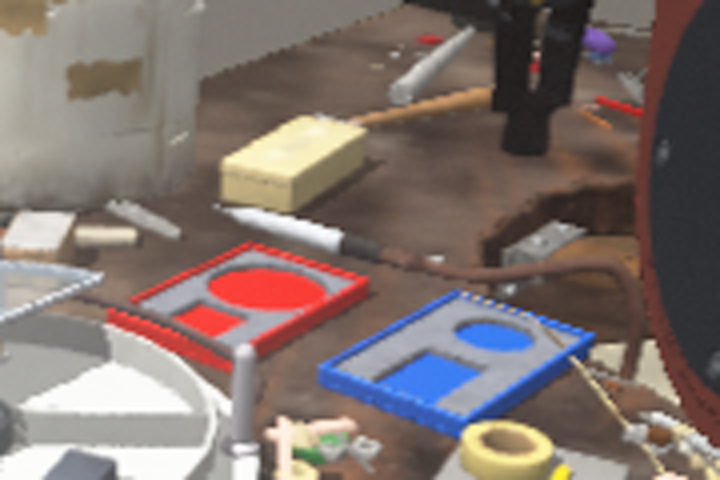

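The loupe is held upright over the blue tray, with its bottom at crop (525,150). Lowering now.

step_arm(
  commands=[
    [3,0,0.35,0],
    [6,0,0.35,0],
    [9,0,0.35,0],
    [11,0,0.35,0],
    [12,0,0.35,0],
    [12.5,0,0.35,0],
    [12.8,0,0.35,0],
    [12.9,0,0.35,0],
    [12.9,0,0.35,0],
    [12.9,0,0.35,0],
  ],
)

```text
clock: 6.48
position: [0.4223, -0.369, 0.0102]
eef_rot: [0.555, -0.435, 0.56, 0.435]
wrist_force: [-0.8, 0.6, -0.2]
finger_gap: 0.0321
```

```bash
python3 - <<'E'
from h import *
print(to((.4232,-.3655,.007)));M,x,s=rot();print(x,s["finger_gap"],s["wrist_force"]);im=crop("scene","p2",370,170,470,250,6)
E
```

```text
(array([ 0.31, -0.01,  0.37]), 0.0)
[ 0.42226692 -0.36903955  0.01015119] 0.032094945332437584 [-0.8406202   0.57677786 -0.18060618]
```

View pics/p2.png

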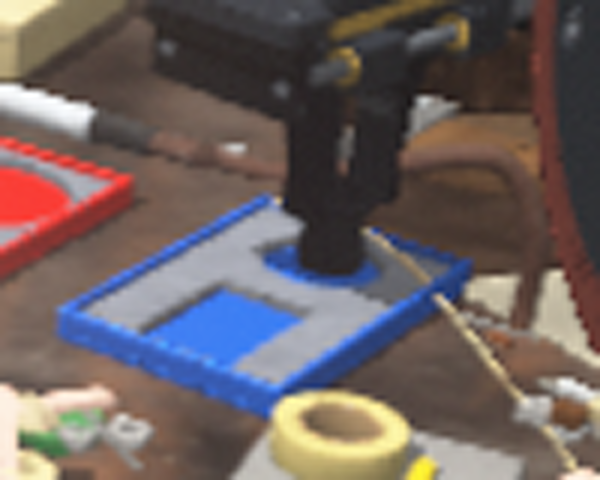

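step_arm(
  commands=[
    [0.1,0,0.3,0],
    [0.25,0,0.3,0],
    [0.35,0,0.3,0],
    [0.4,0,0.3,0],
  ],
)

```text
clock: 6.87
position: [0.4234, -0.3663, 0.0069]
eef_rot: [0.555, -0.435, 0.56, 0.435]
wrist_force: [-1.6, 1.6, 8.2]
finger_gap: 0.0322
```

step_arm(
  commands=[
    [0.1,0,0,0],
    [0.1,0,0,0],
  ],
)

```text
clock: 7.03
position: [0.4236, -0.3664, 0.0069]
eef_rot: [0.555, -0.435, 0.56, 0.435]
wrist_force: [-2.2, 2.7, 6.9]
finger_gap: 0.0322
```

Firm contact at reading 0.0069 puts the loupe on the tray floor. I release it, raise, and check the body height.

step_arm(
  commands=[
    [-0.1,0,0,0],
    [-0.1,0,0,0],
    [-0.1,0,0,0],
    [-0.1,0,0,0],
    [-0.1,0,0,0],
    [-2,0,0,0],
    [-5,0,0,0],
    [-8,0,0,0],
    [-11,0,0,0],
    [-13,0,0,0],
  ],
  fingers=5,
)

```text
clock: 7.87
position: [0.4249, -0.3667, 0.14]
eef_rot: [0.555, -0.436, 0.56, 0.434]
wrist_force: [0.3, -0.7, 0.9]
finger_gap: 0.05
```

```bash
python3 - <<'E'
from h import *
for z in(.107,.117,.127,.137):print(z,proj("scene",(.5313,.0156,z)),"seen 298.8 203.3")
print(to((.4787,.0017,.12),np.radians(15.2)));M,x,s=rot();print(x,s["qpos"])
E
```

```text
0.107 [294.27577141 215.79207325] seen 298.8 203.3
0.117 [294.20073912 211.13875239] seen 298.8 203.3
0.127 [294.12488368 206.43438193] seen 298.8 203.3
0.137 [294.04819147 201.67811717] seen 298.8 203.3
(array([ 1.74,  3.76, 37.05]), 1.059)
[ 0.42493651 -0.36666047  0.1399663 ] [-0.8482737   0.11589309  1.75727528 -0.00658286  1.26514587 -2.17081941]
```

The body bottom is at reading + 89 mm, so the whole gripper sits 19 mm above the reading, consistently. I go to the stone.

step_arm(
  commands=[
    [0,0,3,0.1],
    [0,0.5,7,0.22],
    [0,1,11,0.34],
    [0,1.5,15,0.46],
    [0,2,19,0.58],
    [0,2.5,23,0.7],
    [0,3,27,0.82],
    [0.5,3.4,31,0.94],
    [1,3.6,34,1.06],
    [1.7,3.8,36,1.06],
    [1.7,3.8,37,1.06],
    [1.7,3.8,37,1.06],
  ],
  fingers=4.4,
)

```text
clock: 8.87
position: [0.4779, 0.0035, 0.1198]
eef_rot: [0.699, -0.097, 0.702, 0.093]
wrist_force: [0.6, -1.7, -0.6]
finger_gap: 0.0441
```

```bash
python3 - <<'E'
from h import *
print(to((.4787,.0017,.023),np.radians(15.2)));M,x,s=rot();print(x,s["qpos"],M.round(3))
E
```

```text
(array([ 9.68, -0.14,  0.08]), 0.004)
[0.47788936 0.00347324 0.11982747] [-0.15282182 -0.0597552   1.97704395 -0.00700442  1.22699196 -0.41960399] [[-0.004 -0.266  0.964]
 [-0.006  0.964  0.266]
 [-1.    -0.005 -0.005]]
```

step_arm(
  commands=[
    [3,-0.1,0.1,0],
    [6,-0.2,0.1,0],
    [8,-0.2,0.1,0],
    [9,-0.2,0.1,0],
    [9.6,-0.2,0.1,0],
    [9.8,-0.2,0.1,0],
    [9.8,-0.2,0.1,0],
  ],
)

```text
clock: 9.45
position: [0.4797, 0.0006, 0.0225]
eef_rot: [0.699, -0.097, 0.702, 0.093]
wrist_force: [0.4, -0.1, -0.2]
finger_gap: 0.0442
```

step_arm(
  commands=[
    [0,0,0,0],
    [0,0,0,0],
    [0,0,0,0],
    [0,0,0,0],
    [0,0,0,0],
    [0,0,0,0],
  ],
  fingers=1.8,
  grip_force=20,
)

```text
clock: 9.95
position: [0.4806, 0.0004, 0.0234]
eef_rot: [0.7, -0.097, 0.701, 0.092]
wrist_force: [0.4, -0.0, 5.9]
finger_gap: 0.0268
```

```bash
python3 - <<'E'
from h import *
print(to((.4293,-.2858,.12),np.radians(-4.4)));M,x,s=rot();print(x,s["finger_gap"])
im=crop("scene","g4",250,170,370,290,5)
E
```

```text
(array([ -9.46, -26.29, -12.58]), 0.346)
[4.80599737e-01 4.13735296e-04 2.33727262e-02] 0.02675856305850131
```

View pics/g4.png

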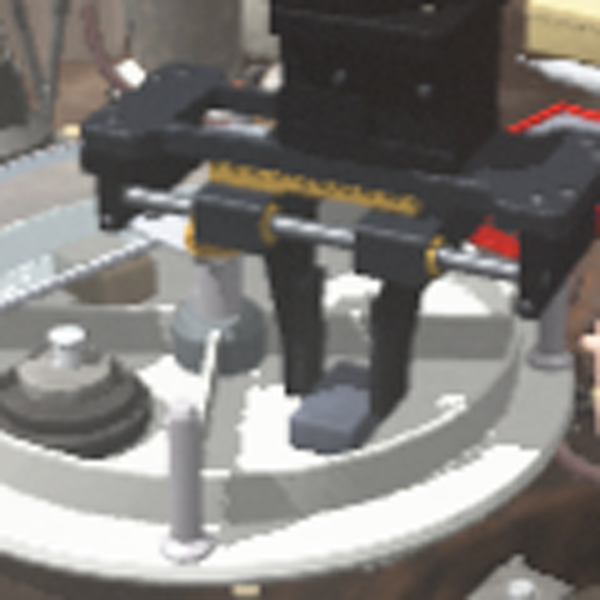

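The stone is held between the tips at about crop (330,400), gap 26.8 mm. Lift and carry it.

step_arm(
  commands=[
    [-1,0,0,0],
    [-3,0,0,0],
    [-6,0,0,0],
    [-9.5,0,0,0],
    [-9.5,0,0,0],
  ],
)

```text
clock: 10.42
position: [0.4851, 0.0006, 0.1256]
eef_rot: [0.704, -0.098, 0.698, 0.092]
wrist_force: [0.6, -0.2, 0.4]
finger_gap: 0.0266
```

```bash
python3 - <<'E'
from h import *
print(to((.4293,-.2858,.12),np.radians(-4.4)));M,x,s=rot();print(x,s["finger_gap"],s["wrist_force"])
im=bot.grab_frame("scene")[:,:,::-1].astype(int);print(proj("scene",(x[0],x[1],x[2]+.012)),im[190:240:4,300:330:3].mean(2).astype(int))
E
```

```text
(array([  0.75, -26.11, -13.  ]), 0.346)
[0.48506848 0.00056261 0.12562942] 0.026634107779847222 [ 0.60739898 -0.17042128  0.43196644]
[317.76144785 205.32166929] [[185 226  53  58  52 145 100 140  61  50]
 [115 132  54  58  53  96  81  75  62  52]
 [168 170  55  59  70  83  84  81  62  52]
 [170 181 179 139 135 133 127 128  63  54]
 [173 178 112 105 106 113 116  76  74  88]
 [159 113 101 101  97  94  86  90 136 110]
 [126 124 123 121 122 121 115 118 117 189]
 [151 165 165 166 165 165 158 140 116 143]
 [169 167 166 166 168 166 166 165 242 249]
 [167 168 167 167 167 242 249 248 249 248]
 [125 168 203 249 249 249 249 249 249 249]
 [118 120 165 165 163 163 161 164 163 159]
 [ 92 112 159 163 159 162 162 161 161 160]]
```

step_arm(
  commands=[
    [0,-3,-1.5,0.05],
    [0,-6,-3,0.12],
    [0,-9.5,-4.7,0.2],
    [0,-13,-6.4,0.28],
    [0,-16.5,-8.2,0.35],
    [0,-20,-10,0.35],
    [0.3,-23,-11.4,0.35],
    [0.7,-25,-12.4,0.35],
    [0.7,-26.1,-13,0.35],
    [0.7,-26.1,-13,0.35],
  ],
)

```text
clock: 11.3
position: [0.4267, -0.2869, 0.1169]
eef_rot: [0.708, 0.027, 0.705, -0.032]
wrist_force: [0.1, 1.0, -0.8]
finger_gap: 0.0269
```

```bash
python3 - <<'E'
from h import *
print(to((.4293,-.2858,-.0036),np.radians(-4.4)));M,x,s=rot();print(x,s["finger_gap"],s["wrist_force"])
E
```

```text
(array([12.05,  0.21,  0.18]), -0.007)
[ 0.42666711 -0.28693867  0.11685551] 0.026877393301459156 [ 0.06062908  1.01543414 -0.82722343]
```

step_arm(
  commands=[
    [3,0.2,0.2,0],
    [6,0.2,0.2,0],
    [9,0.2,0.2,0],
    [11,0.2,0.2,0],
    [11.8,0.2,0.2,0],
    [12.1,0.2,0.2,0],
    [12.2,0.2,0.2,0],
    [12.2,0.2,0.2,0],
  ],
)

```text
clock: 11.97
position: [0.4305, -0.2862, -0.0039]
eef_rot: [0.709, 0.027, 0.704, -0.032]
wrist_force: [0.2, 1.2, 0.4]
finger_gap: 0.0268
```

step_arm(
  commands=[
    [0.1,0,0,0],
    [0.2,0,0,0],
    [0.2,0,0,0],
  ],
)

```text
clock: 12.22
position: [0.4313, -0.2867, -0.0049]
eef_rot: [0.71, 0.026, 0.703, -0.033]
wrist_force: [0.3, 0.6, 0.5]
finger_gap: 0.0267
```

```bash
python3 - <<'E'
from h import *
print(to((.4293,-.2858,-.0066),np.radians(-4.4)));M,x,s=rot();print(x,s["finger_gap"],s["wrist_force"])
im=crop("scene","p3",340,170,460,260,5)
E
```

```text
(array([ 0.17,  0.08, -0.2 ]), -0.006)
[ 0.43126389 -0.28673516 -0.00491457] 0.026651557915634567 [0.30939087 0.55699838 0.51261307]
```

View pics/p3.png

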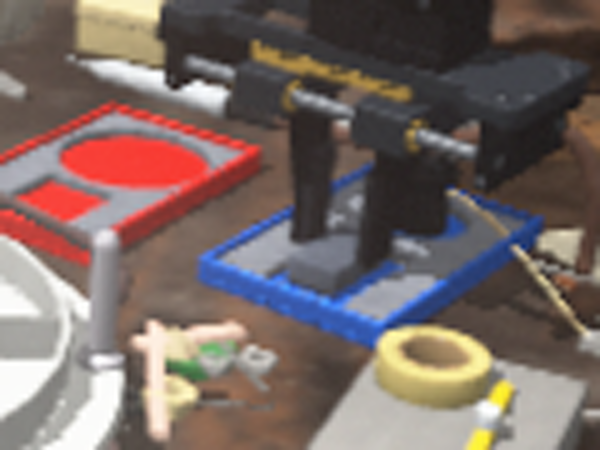

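The stone is over the oblong cut-out at about crop (325,265), and the loupe stands behind it. I'm lowering it the last bit.

step_arm(
  commands=[
    [0.1,0,-0.2,0],
    [0.2,0,-0.2,0],
    [0.3,0,-0.2,0],
    [0.3,0,-0.2,0],
  ],
)

```text
clock: 12.6
position: [0.4292, -0.2869, -0.0067]
eef_rot: [0.709, 0.026, 0.704, -0.033]
wrist_force: [-4.2, 2.7, 12.7]
finger_gap: 0.0267
```

step_arm(
  commands=[
    [0.1,0,0,0],
    [0.2,0,0,0],
  ],
)

```text
clock: 12.77
position: [0.4292, -0.2869, -0.0069]
eef_rot: [0.709, 0.026, 0.704, -0.032]
wrist_force: [-8.0, 7.3, 27.6]
finger_gap: 0.0271
```

Contact came at -0.0067 as predicted, so the stone is down. I release it and rise.

step_arm(
  commands=[
    [-0.2,0,0,0],
    [-0.2,0,0,0],
    [-0.2,0,0,0],
    [-0.2,0,0,0],
    [-0.2,0,0,0],
    [-2,0,0,0],
    [-5,0,0,0],
    [-8,0,0,0],
    [-11,0,0,0],
    [-13,0,0,0],
  ],
  fingers=4.4,
)

```text
clock: 13.6
position: [0.4291, -0.2864, 0.1258]
eef_rot: [0.71, 0.026, 0.703, -0.033]
wrist_force: [0.6, -1.5, -0.1]
finger_gap: 0.0441
```

```bash
python3 - <<'E'
from h import *
print(to((.468,.096,.13),np.radians(90)));M,x,s=rot();print(x,s["finger_gap"],s["wrist_force"],s["qpos"])
E
```

```text
(array([-0.79, 38.43,  0.71]), 1.488)
[ 0.42905223 -0.28643502  0.12579091] 0.04406486423406932 [ 0.57218323 -1.45688818 -0.11369017] [-7.40381042e-01  1.24326733e-02  1.89435664e+00 -1.81110894e-03
  1.22107456e+00 -6.56640627e-01]
```

step_arm(
  commands=[
    [-0.5,3,0,0.12],
    [-0.8,7,0,0.24],
    [-0.8,11,0,0.36],
    [-0.8,15,0.3,0.48],
    [-0.8,19,0.3,0.6],
    [-0.8,23,0.5,0.72],
    [-0.8,27,0.5,0.84],
    [-0.8,31,0.7,0.96],
    [-0.8,34,0.7,1.08],
    [-0.8,37,0.7,1.2],
    [-0.8,38.4,0.7,1.32],
    [-0.8,38.4,0.7,1.44],
  ],
  fingers=4.5,
)

```text
clock: 14.6
position: [0.4675, 0.1002, 0.1298]
eef_rot: [0.539, 0.462, 0.531, -0.462]
wrist_force: [-0.1, 0.1, 1.0]
finger_gap: 0.0455
```

```bash
python3 - <<'E'
from h import *
im=crop("top","t5",195,135,345,290,3.2);M,x,s=rot()
print(to((.468,.096,.052),np.radians(90)));print(x,s["qpos"],M.round(3))
E
```

```text
(array([ 7.77, -0.03,  0.16]), 0.138)
[0.46743619 0.0983557  0.12971485] [ 0.05014101 -0.08098414  1.97730394 -0.01094988  1.23739678  1.48618299] [[ 0.008  0.99   0.138]
 [-0.01   0.138 -0.99 ]
 [-1.     0.007  0.011]]
```

step_arm(
  commands=[
    [2,0,0.2,0.12],
    [5,0,0.2,0.14],
    [7,0,0.2,0.14],
    [7.8,0,0.2,0.14],
    [7.8,0,0.2,0.14],
  ],
)

```text
clock: 15.07
position: [0.4661, 0.0949, 0.0494]
eef_rot: [0.503, 0.498, 0.496, -0.502]
wrist_force: [-0.5, 0.1, 0.8]
finger_gap: 0.0449
```

step_arm(
  commands=[
    [0,0,0,0],
    [0,0,0,0],
    [0,0,0,0],
    [0,0,0,0],
    [0,0,0,0],
    [0,0,0,0],
    [0,0,0,0],
    [0,0,0,0],
    [0,0,0,0],
  ],
  fingers=0.3,
  grip_force=6,
)

```text
clock: 15.82
position: [0.4644, 0.0969, 0.0496]
eef_rot: [-0.502, -0.498, -0.498, 0.502]
wrist_force: [-6.2, 7.6, 3.7]
finger_gap: 0.0112
```

```bash
python3 - <<'E'
from h import *
M,x,s=rot();print(x,s["finger_gap"],s["wrist_force"])
C=np.array([.5535,-.0105]);a0=np.radians(128.6)
p=lambda a:C+.139*np.array([np.cos(a),np.sin(a)])
print(p(a0))
for k in range(1,17):
    a=a0+np.radians(90)*k/16;d=M.T@np.r_[p(a)-p(a0),0]*100;print(k,d.round(1))
E
```

```text
[0.46444346 0.09688742 0.04955199] 0.0112370914437531 [-6.20964177  7.62905812  3.66042586]
[0.46678074 0.09813135]
1 [ 0.  -1.   0.9]
2 [ 0.  -2.   1.9]
3 [ 0.  -2.8  3. ]
4 [ 0.  -3.5  4.1]
5 [ 0.  -4.1  5.4]
6 [ 0.  -4.6  6.6]
7 [ 0.1 -4.9  8. ]
8 [ 0.1 -5.1  9.3]
9 [ 0.1 -5.2 10.7]
10 [ 0.1 -5.2 12. ]
11 [ 0.1 -5.  13.4]
12 [ 0.1 -4.7 14.7]
13 [ 0.1 -4.2 16. ]
14 [ 0.1 -3.7 17.2]
15 [ 0.1 -3.  18.4]
16 [ 0.1 -2.2 19.5]
```

step_arm(
  commands=[
    [0,-0.5,0.4,0],
    [0,-1,0.9,0],
    [0,-2,1.9,0],
    [0,-2.8,3,0],
    [0,-3.5,4.1,0],
    [0,-4.1,5.4,0],
    [0,-4.6,6.6,0],
    [0,-4.9,8,0],
    [0,-5.1,9.3,0],
    [0,-5.2,10,0],
    [0,-5.2,10,0],
  ],
)

```text
clock: 16.73
position: [0.4117, -0.0044, 0.0503]
eef_rot: [-0.501, -0.498, -0.498, 0.503]
wrist_force: [-0.9, -0.8, -0.1]
finger_gap: 0.0115
```

```bash
python3 - <<'E'
from h import *
M,x,s=rot();print(x,s["finger_gap"],s["wrist_force"])
C=np.array([.5535,-.0105]);v=x[:2]-C;print(np.hypot(*v),np.degrees(np.arctan2(v[1],v[0]))%360)
a0=np.arctan2(v[1],v[0]);r=np.hypot(*v)
p=lambda a:C+(.139)*np.array([np.cos(a),np.sin(a)])
for k in range(1,10):
    a=a0+np.radians(45)*k/8;d=M.T@np.r_[p(a)-x[:2],0]*100;print(np.degrees(a)%360,d.round(1))
E
```

```text
[ 0.41169404 -0.0044276   0.05027644] 0.011480572193314194 [-0.88790629 -0.83187199 -0.08770456]
0.14193591374704512 177.5479829497875
183.1729829497875 [0.  0.3 1.4]
188.7979829497875 [0.  0.4 2.7]
194.4229829497875 [0.  0.7 4.1]
200.0479829497875 [0.  1.1 5.4]
205.6729829497875 [0.1 1.7 6.6]
211.29798294978752 [0.1 2.3 7.8]
216.9229829497875 [0.1 3.1 9. ]
222.5479829497875 [ 0.1  4.  10. ]
228.1729829497875 [ 0.1  4.9 11. ]
```

step_arm(
  commands=[
    [0,0,0.7,0],
    [0,0.1,1.4,0],
    [0,0.3,2.7,0],
    [0,0.5,4.1,0],
    [0,0.9,5.4,0],
    [0,1.5,6.6,0],
    [0,2.1,7.8,0],
    [0,2.9,9,0],
    [0,2.9,9,0],
    [0,2.9,9,0],
  ],
)

```text
clock: 17.57
position: [0.4412, -0.0957, 0.0512]
eef_rot: [-0.501, -0.498, -0.497, 0.503]
wrist_force: [-0.7, -2.4, 0.9]
finger_gap: 0.0117
```

step_arm(
  commands=[
    [0,0,0,0],
    [0,0,0,0],
    [0,0,0,0],
    [0,0,0,0],
    [-2,0,0,0],
    [-5,0,0,0],
    [-8,0,0,0],
    [-10,0,2,0],
    [-10,0,6,0],
    [-10,0,10,0],
    [-10,0,14,0],
    [-10,0,16,0],
  ],
  fingers=4,
)

```text
clock: 18.57
position: [0.4408, -0.2585, 0.1534]
eef_rot: [-0.502, -0.498, -0.496, 0.504]
wrist_force: [0.2, 0.3, 0.2]
finger_gap: 0.0401
```

```bash
python3 - <<'E'
from h import *
im=crop("top","t6",195,135,445,290,3.2);M,x,s=rot();print(x,s["qpos"],M.round(2))
E
```

```text
[ 0.44069875 -0.26043032  0.15332488] [-0.68131589 -0.02010433  1.87234298 -0.00946839  1.28116025  0.89792909] [[ 0.    1.   -0.01]
 [-0.01 -0.01 -1.  ]
 [-1.    0.    0.01]]
```

View pics/t6.png

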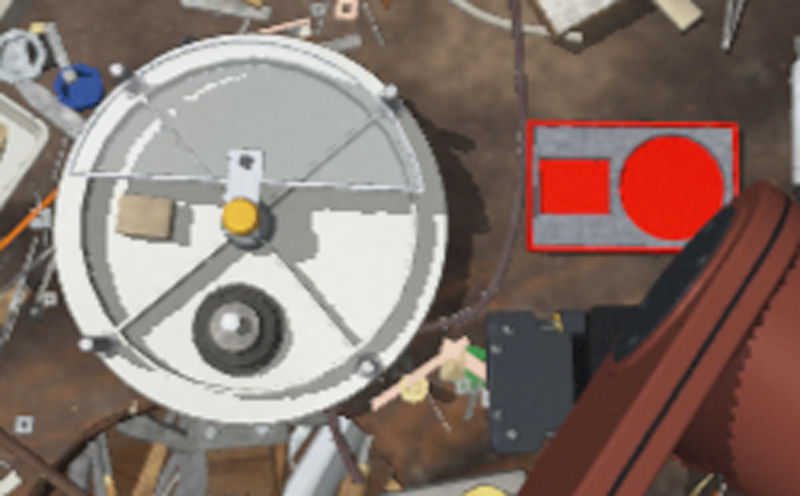

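The discs are now at the front, with the head at crop (231,322). The pumice is at left (145,217), already clear of the cover edge near row 178.

```bash
python3 - <<'E'
from h import *
im=bot.grab_frame("top")[:,:,::-1].astype(int);g=im.mean(2)
def blob(u0,v0,u1,v1,m,z):
    k=np.zeros(m.shape,np.uint8);k[v0:v1,u0:u1]=m[v0:v1,u0:u1];q=rect(k);return q,ray("top",q,z).astype(np.float32)*1000
q,p=blob(260,230,277,244,g>150,.072);print("head",cv2.minEnclosingCircle(p),q.mean(0))
q,p=blob(250,220,288,255,g<90,.044);print("disc",cv2.minEnclosingCircle(p))
b=im
m=(im[...,2]-im[...,0]>20)&(g>90)&(g<200);q,p=blob(226,190,255,215,m,.054);print("pumice",cv2.minAreaRect(p),cv2.boundingRect(q))
a=ray("scene",[[0,0]],0)
s=bot.grab_frame("scene")[:,:,::-1];cv2.imwrite("pics/s6.png",cv2.resize(s[180:300,210:370],None,fx=5,fy=5))
E
```

```text
head ((477.304931640625, 2.3863940238952637), 14.900260925292969) [265.37837838 237.54054054]
disc ((476.5988464355469, -0.4066940248012543), 32.8089485168457)
pumice ((561.3959350585938, 67.18086242675781), (39.12345504760742, 30.220991134643555), 82.73295593261719) (231, 196, 18, 14)
```

View pics/s6.png

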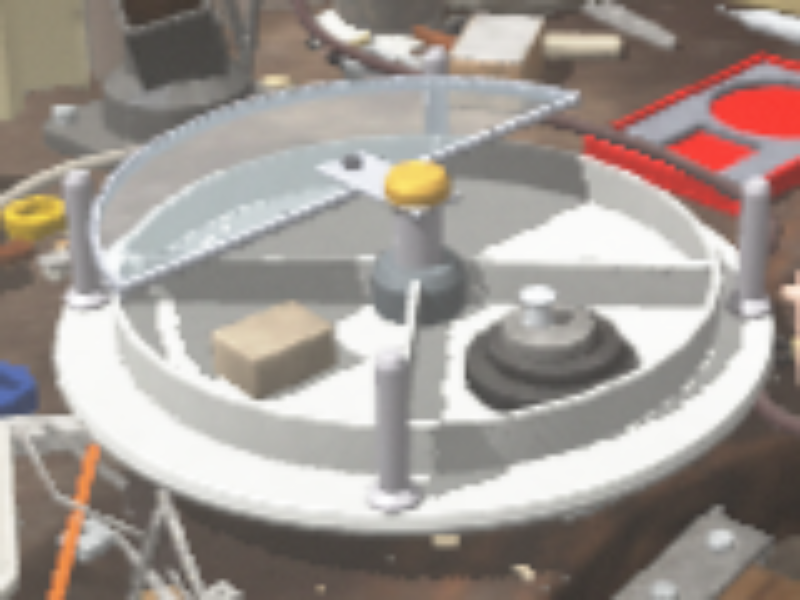

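In the scene crop the arbor head top is at (538,293). I'm crossing the two views.

```bash
python3 - <<'E'
from h import *
print(ray("top",(267.2,235.6),.072),ray("scene",(317.6,238.6),.072))
M,x,s=rot();p=ray("top",(267.2,235.6),.072)[0];print(to((*p,.12)),to((*p,.042)),x)
E
```

```text
[[0.48042603 0.00073742]] [[0.47863918 0.00793452]]
(array([  3.04,   3.86, -25.69]), 0.0) (array([ 10.84,   3.86, -25.75]), 0.0) [ 0.44048816 -0.25568154  0.15250693]
```

step_arm(
  commands=[
    [0,0.5,-3,0],
    [0,1,-7,0],
    [0,1.7,-11,0],
    [0,2.3,-15,0],
    [0,3,-19,0],
    [1,3.5,-22.5,0],
    [3,3.9,-25,0],
    [3,3.9,-26,0],
    [5,3.9,-26,0],
    [5,3.9,-26,0],
    [5,3.9,-26,0],
  ],
)

```text
clock: 19.63
position: [0.4795, 0.0043, 0.0999]
eef_rot: [-0.5, -0.498, -0.498, 0.504]
wrist_force: [-0.1, 0.0, 0.1]
finger_gap: 0.0402
```

```bash
python3 - <<'E'
from h import *
print(to((.4797,.004,.0415)));M,x,s=rot();print(x)
E
```

```text
(array([ 5.84,  0.04, -0.02]), 0.0)
[0.47947121 0.00429565 0.09990476]
```

step_arm(
  commands=[
    [2,0,0,0],
    [4,0,0,0],
    [5,0,0,0],
    [5.6,0,0,0],
    [5.8,0,0,0],
    [5.8,0,0,0],
  ],
)

```text
clock: 20.13
position: [0.4795, 0.0035, 0.0423]
eef_rot: [-0.5, -0.498, -0.498, 0.504]
wrist_force: [-0.6, -0.0, -0.5]
finger_gap: 0.0403
```

step_arm(
  commands=[
    [0,0,0,0],
    [0,0,0,0],
    [0,0,0,0],
    [0,0,0,0],
    [0,0,0,0],
    [0,0,0,0],
    [0,0,0,0],
    [0,0,0,0],
    [0,0,0,0],
  ],
  fingers=0.3,
  grip_force=40,
)

```text
clock: 20.88
position: [0.4798, 0.0034, 0.0426]
eef_rot: [-0.5, -0.499, -0.497, 0.504]
wrist_force: [0.0, -0.5, 2.6]
finger_gap: 0.0104
```

```bash
python3 - <<'E'
from h import *
M,x,s=rot();print(x,s["finger_gap"],s["wrist_force"]);crop("scene","g7",240,170,380,290,5)
E
```

```text
[0.47980207 0.00343622 0.0426468 ] 0.010424995873244679 [ 0.03777363 -0.54809972  2.64458423]
```

View pics/g7.png

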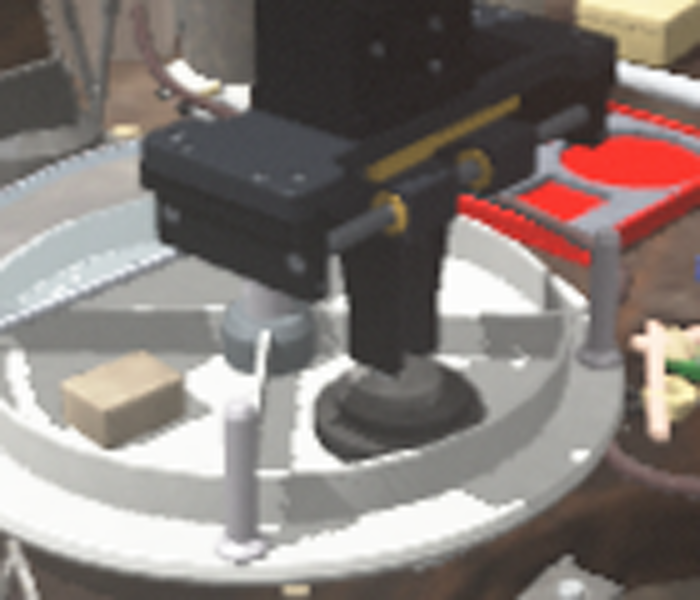

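The head is pinched, gap 10.4 mm. Lift.

step_arm(
  commands=[
    [-0.5,0,0,0],
    [-1.5,0,0,0],
    [-3,0,0,0],
    [-5,0,0,0],
    [-7.5,0,0,0],
    [-10,0,0,0],
    [-10,0,0,0],
    [-10,0,0,0],
  ],
)

```text
clock: 21.6
position: [0.4813, 0.0041, 0.1444]
eef_rot: [-0.501, -0.499, -0.496, 0.503]
wrist_force: [-0.2, 0.1, -2.0]
finger_gap: 0.0111
```

```bash
python3 - <<'E'
from h import *
M,x,s=rot();print(x,s["finger_gap"],s["wrist_force"],s["ft_torque"],s["qpos"]);crop("scene","g8",240,130,380,270,4)
tgt=np.array([.5786,-.3356])+x[:2]-[.4766,-.0004];print(tgt,to((*tgt,.143)))
E
```

```text
[0.4812824  0.00413932 0.14437386] 0.011076783456120457 [-0.18176688  0.10943894 -2.0367763 ] [-0.04999657  0.18749913 -0.00940537] [-0.14904674 -0.08276293  1.94992396 -0.00866553  1.27215629  1.42898775]
[ 0.5832824  -0.33106068] (array([ 0.21, 10.5 , 33.49]), 0.0)
```

View pics/g8.png

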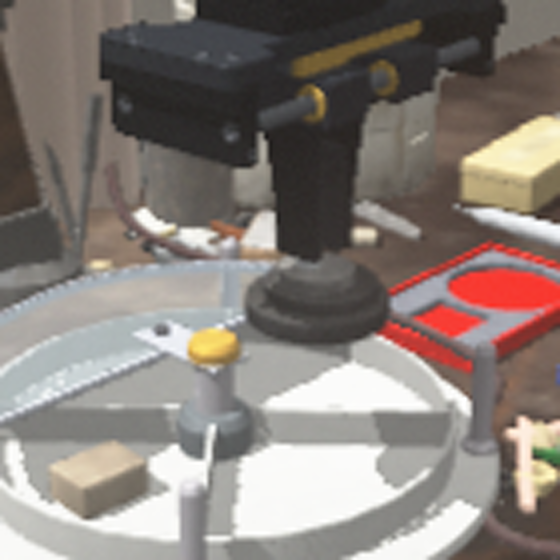

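The stack hangs level, and the 2 N reading fits its weight. That was my last permitted view, so the rest is checked numerically. I carry it over the red tray.

step_arm(
  commands=[
    [0,0.3,1,0],
    [0,1,3.5,0],
    [0,2,7,0],
    [0,3.2,10.5,0],
    [0,4.3,14,0],
    [0,5.5,17.5,0],
    [0,6.5,21,0],
    [0,7.7,24.5,0],
    [0,8.8,28,0],
    [0,9.6,31,0],
    [0,10.2,32.8,0],
    [0,10.4,33.5,0],
  ],
)

```text
clock: 22.65
position: [0.581, -0.3346, 0.1421]
eef_rot: [-0.499, -0.499, -0.498, 0.505]
wrist_force: [1.5, 0.3, -2.3]
finger_gap: 0.0106
```

step_arm(
  commands=[
    [0,0,0,0],
    [0,0,0,0],
  ],
)

```text
clock: 22.82
position: [0.5794, -0.3343, 0.1396]
eef_rot: [-0.497, -0.499, -0.499, 0.505]
wrist_force: [-0.3, 0.3, -1.8]
finger_gap: 0.0107
```

```bash
python3 - <<'E'
from h import *
M,x,s=rot();print(x,s["finger_gap"],s["wrist_force"],to((.5825,-.3315,.0146)))
im=bot.grab_frame("scene")[:,:,::-1].astype(int);g=im.mean(2)
# stack: dark blob below gripper near projected spot
b=x[2]-.0426+.034;c=proj("scene",(x[0]-.003,x[1]-.004,b+.005));print("exp",c)
for v in range(int(c[1])-40,int(c[1])+20,3):
    r=np.nonzero(g[v,int(c[0])-45:int(c[0])+45]<85)[0];print(v,(r.min()+int(c[0])-45,r.max()+int(c[0])-45,len(r)) if len(r) else None)
E
```

```text
[ 0.57941236 -0.33432933  0.13955498] 0.010651944756254556 [-0.27427473  0.28883872 -1.82470443] (array([12.49,  0.42, -0.34]), 0.0)
exp [371.32479898 156.73459143]
116 (np.int64(341), np.int64(415), 62)
119 (np.int64(341), np.int64(415), 49)
122 (np.int64(341), np.int64(415), 42)
125 (np.int64(342), np.int64(415), 39)
128 (np.int64(364), np.int64(415), 18)
131 (np.int64(364), np.int64(415), 18)
134 (np.int64(364), np.int64(415), 18)
137 (np.int64(365), np.int64(377), 13)
140 (np.int64(365), np.int64(409), 27)
143 (np.int64(365), np.int64(401), 17)
146 (np.int64(359), np.int64(377), 18)
149 (np.int64(351), np.int64(377), 15)
152 (np.int64(326), np.int64(409), 23)
155 (np.int64(351), np.int64(403), 25)
158 (np.int64(358), np.int64(415), 35)
161 (np.int64(359), np.int64(415), 45)
164 (np.int64(402), np.int64(415), 14)
167 (np.int64(404), np.int64(415), 12)
170 (np.int64(391), np.int64(411), 13)
173 (np.int64(350), np.int64(415), 15)
```

step_arm(
  commands=[
    [2,0.4,-0.3,0],
    [5,0.4,-0.3,0],
    [8,0.4,-0.3,0],
    [10,0.4,-0.3,0],
    [11,0.4,-0.3,0],
    [11.4,0.4,-0.3,0],
    [11.4,0.4,-0.3,0],
    [11.4,0.4,-0.3,0],
  ],
)

```text
clock: 23.53
position: [0.5839, -0.3312, 0.0278]
eef_rot: [-0.498, -0.499, -0.498, 0.505]
wrist_force: [-0.4, -0.9, -2.3]
finger_gap: 0.0106
```

```bash
python3 - <<'E'
from h import *
M,x,s=rot();print(x,s["wrist_force"],to((.5825,-.3315,.0126)))
im=bot.grab_frame("scene")[:,:,::-1].astype(int)
r=(im[...,2]>120)&(im[...,1]<60);n=np.zeros_like(r);c=proj("scene",(.5786,-.3356,.004));print(c)
c=c.astype(int)
for v in range(c[1]-12,c[1]+14,2):print(v,''.join('R' if a else ('#' if d<85 else '.') for a,d in zip(r[v,c[0]-32:c[0]+32],im[v,c[0]-32:c[0]+32].mean(1))))
E
```

```text
[ 0.5838514  -0.33120436  0.02775224] [-0.40715498 -0.9393856  -2.33045907] (array([ 1.52, -0.13,  0.02]), 0.0)
[366.97226643 202.37975596]
190 ##.........#####....####...........................#####.#######
192 .......###############....####.......#####.........###########..
194 .......############....#####################...###############..
196 .................R..#..#######################RR################
198 ....................#####...#################....###RR##########
200 ......................#########################.......#RRR######
202 .......................RRRR#############RRRRRRR#.....RRRR#######
204 .......................RRRRRRRRRRRRRRRRRRRRRRRR..RRRRRRR########
206 ............................RRRRRRRRRRRRRR..RRRRRRRR#########...
208 ...........................................RRRRRRR#############.
210 ........................................RRRRRR##############....
212 .........#..........................RRRRRRR##...................
214 ................................RRRRRRR###......................
```

The stack is centred over the round cut-out. Lowering to contact, expected at reading 0.0126.

step_arm(
  commands=[
    [0.4,-0.1,0,0],
    [0.8,-0.1,0,0],
    [1.1,-0.1,0,0],
    [1.3,-0.1,0,0],
    [1.4,-0.1,0,0],
    [1.4,-0.1,0,0],
  ],
)

```text
clock: 24.08
position: [0.5828, -0.3315, 0.0137]
eef_rot: [-0.498, -0.499, -0.498, 0.505]
wrist_force: [-0.6, -0.5, -2.3]
finger_gap: 0.0107
```

step_arm(
  commands=[
    [0.1,0,0,0],
    [0.2,0,0,0],
    [0.2,0,0,0],
  ],
)

```text
clock: 24.33
position: [0.5831, -0.3316, 0.0127]
eef_rot: [-0.498, -0.499, -0.498, 0.505]
wrist_force: [-1.8, 1.6, 4.3]
finger_gap: 0.0109
```

Contact at 0.0127 as predicted. I release and rise, then go to the front-left post for another quarter turn, which gives a safer grip on the pumice.

step_arm(
  commands=[
    [-0.1,0,0,0],
    [-0.1,0,0,0],
    [-0.1,0,0,0],
    [-0.1,0,0,0],
    [-0.1,0,0,0],
    [-0.1,0,0,0],
    [-2,0,0,0],
    [-5,0,0,0],
    [-8,0,0,0],
    [-11,0,0,0],
    [-13,0,0,0],
    [-13,0,0,0],
  ],
  fingers=4.5,
  grip_force=6,
)

```text
clock: 25.33
position: [0.587, -0.333, 0.1495]
eef_rot: [-0.502, -0.499, -0.494, 0.504]
wrist_force: [0.3, -1.2, 1.4]
finger_gap: 0.0449
```

```bash
python3 - <<'E'
from h import *
M,x,s=rot();print(x,s["finger_gap"],s["wrist_force"],to((.467,.096,.13),np.pi/2))
E
```

```text
[ 0.58695184 -0.33296556  0.14952511] 0.044896566143053096 [ 0.34682973 -1.20877785  1.41741234] (array([  1.4 , -12.31, -42.83]), -0.007)
```

step_arm(
  commands=[
    [0,-1,-3,0],
    [0,-2,-7,0],
    [0,-3.2,-11,0],
    [0,-4.3,-15,0],
    [0,-5.5,-19,0],
    [0,-6.6,-23,0],
    [0,-7.8,-27,0],
    [0,-9,-31,0],
    [0,-10,-35,0],
    [0.5,-11.2,-39,0],
    [1,-12,-42,0],
    [1.4,-12.3,-42.8,0],
  ],
)

```text
clock: 26.33
position: [0.465, 0.0996, 0.1288]
eef_rot: [-0.502, -0.499, -0.496, 0.503]
wrist_force: [0.3, -0.4, 0.2]
finger_gap: 0.0448
```

step_arm(
  commands=[
    [0,0,0,0],
    [0,0,0,0],
  ],
)

```text
clock: 26.5
position: [0.4641, 0.0998, 0.1278]
eef_rot: [-0.502, -0.498, -0.497, 0.503]
wrist_force: [-0.3, 0.1, 0.3]
finger_gap: 0.0451
```

```bash
python3 - <<'E'
from h import *
M,x,s=rot();print(x,to((.467,.096,.051),np.pi/2))
E
```

```text
[0.46407956 0.0998213  0.12781754] (array([7.69, 0.3 , 0.3 ]), -0.002)
```

step_arm(
  commands=[
    [2,0.3,0.3,0],
    [5,0.3,0.3,0],
    [7,0.3,0.3,0],
    [7.7,0.3,0.3,0],
    [7.7,0.3,0.3,0],
  ],
)

```text
clock: 26.92
position: [0.4656, 0.0945, 0.0489]
eef_rot: [-0.501, -0.497, -0.497, 0.505]
wrist_force: [-1.0, 0.5, 1.4]
finger_gap: 0.0448
```

step_arm(
  commands=[
    [0,0,0,0],
    [0,0,0,0],
    [0,0,0,0],
    [0,0,0,0],
    [0,0,0,0],
    [0,0,0,0],
    [0,0,0,0],
    [0,0,0,0],
    [0,0,0,0],
  ],
  fingers=0.3,
  grip_force=6,
)

```text
clock: 27.67
position: [0.4644, 0.096, 0.0492]
eef_rot: [-0.5, -0.497, -0.499, 0.505]
wrist_force: [-5.0, 5.7, 2.8]
finger_gap: 0.0116
```

```bash
python3 - <<'E'
from h import *
M,x,s=rot();print(x,s["finger_gap"],s["wrist_force"])
C=np.array([.5535,-.0105]);v=x[:2]-C;a0=np.arctan2(v[1],v[0]);print(np.hypot(*v),np.degrees(a0))
p=lambda a:C+(.139)*np.array([np.cos(a),np.sin(a)])
for k in range(1,17):
    a=a0+np.radians(86)*k/16;d=M.T@np.r_[p(a)-p(a0),0]*100;print(d.round(1))
E
```

```text
[0.46442876 0.09598462 0.04916636] 0.01163589297802986 [-5.02253562  5.73537951  2.84830619]
0.1388260040218424 129.91148739447618
[ 0.  -1.   0.9]
[ 0.  -1.8  1.9]
[ 0.  -2.6  2.9]
[ 0.1 -3.3  4. ]
[ 0.1 -3.8  5.2]
[ 0.1 -4.3  6.4]
[ 0.1 -4.6  7.7]
[ 0.1 -4.8  9. ]
[ 0.1 -4.9 10.3]
[ 0.1 -4.9 11.6]
[ 0.2 -4.8 12.9]
[ 0.2 -4.5 14.1]
[ 0.2 -4.1 15.4]
[ 0.2 -3.6 16.6]
[ 0.2 -3.  17.7]
[ 0.2 -2.3 18.8]
```

step_arm(
  commands=[
    [0,-0.5,0.4,0],
    [0,-1,0.9,0],
    [0,-1.8,1.9,0],
    [0,-2.6,2.9,0],
    [0,-3.3,4,0],
    [0,-3.8,5.2,0],
    [0,-4.3,6.4,0],
    [0,-4.6,7.7,0],
    [0,-4.8,9,0],
    [0,-4.9,9.7,0],
    [0,-4.9,9.7,0],
  ],
)

```text
clock: 28.58
position: [0.4136, -0.0025, 0.0501]
eef_rot: [-0.499, -0.497, -0.498, 0.506]
wrist_force: [-3.4, 0.1, -2.3]
finger_gap: 0.0115
```

```bash
python3 - <<'E'
from h import *
M,x,s=rot();print(x,s["finger_gap"],s["wrist_force"])
C=np.array([.5535,-.0105]);v=x[:2]-C;a0=np.arctan2(v[1],v[0])%6.2832;print(np.hypot(*v),np.degrees(a0))
p=lambda a:C+(.14)*np.array([np.cos(a),np.sin(a)])
for k in range(1,9):
    a=a0+(np.radians(216)-a0)*k/8;d=M.T@np.r_[p(a)-x[:2],0]*100;print(d.round(1))
E
```

```text
[ 0.4135921  -0.00247181  0.05007478] 0.011463781604084842 [-3.36247011  0.09055731 -2.31832434]
0.14013805207911348 176.71585894801586
[0.  0.  1.2]
[0.  0.1 2.4]
[0.  0.3 3.6]
[0.  0.6 4.7]
[0.  1.  5.9]
[0.1 1.5 7. ]
[0.1 2.  8. ]
[0.1 2.7 9. ]
```

step_arm(
  commands=[
    [0,0,0.6,0],
    [0,0,1.2,0],
    [0,0.1,2.4,0],
    [0,0.3,3.6,0],
    [0,0.6,4.7,0],
    [0,1,5.9,0],
    [0,1.5,7,0],
    [0,2,8,0],
    [0,2.7,9,0],
    [0,2.7,9,0],
    [0,2.7,9,0],
  ],
)

```text
clock: 29.5
position: [0.4406, -0.0937, 0.051]
eef_rot: [-0.499, -0.497, -0.498, 0.507]
wrist_force: [-1.0, -2.1, 1.4]
finger_gap: 0.0116
```

step_arm(
  commands=[
    [0,0,0,0],
    [0,0,0,0],
    [0,0,0,0],
    [0,0,0,0],
    [-2,0,0,0],
    [-5,0,0,0],
    [-8,0,0,0],
    [-10,0,2,0],
    [-10,0,6,0],
    [-10,0,10,0],
    [-10,0,14,0],
    [-10,0,16,0],
  ],
  fingers=4.6,
)

```text
clock: 30.5
position: [0.4404, -0.2563, 0.1535]
eef_rot: [-0.499, -0.497, -0.497, 0.507]
wrist_force: [-0.6, 0.9, 0.2]
finger_gap: 0.046
```

```bash
python3 - <<'E'
from h import *
im=bot.grab_frame("top")[:,:,::-1].astype(int);g=im.mean(2)
M,x,s=rot();print(x)
m=(im[...,2]-im[...,0]>20)&(g>90)&(g<200);k=np.zeros(m.shape,np.uint8);k[220:252,250:292]=m[220:252,250:292]
q=rect(k);r=cv2.minAreaRect((ray("top",q,.054)*1000).astype(np.float32));print(r,cv2.boundingRect(q))
print(to((r[0][0]/1000,r[0][1]/1000,.12)))
# red tray check
rd=(im[...,2]>150)&(im[...,1]<70);k=np.zeros(rd.shape,np.uint8);k[165:225,355:440]=rd[165:225,355:440]
n,l,st,ce=cv2.connectedComponentsWithStats(k)
for i in range(1,n):
    if st[i,4]>50:print(st[i],ray("top",ce[i],.004))
E
```

```text
[ 0.44029603 -0.25830347  0.15341428]
((478.8152160644531, -0.7500686645507812), (29.459182739257812, 39.32867431640625), 83.04167175292969) (262, 228, 14, 18)
(array([  2.94,   3.63, -25.84]), 0.0)
[359 172  67  41 199] [[ 0.60694719 -0.29752032]]
[390 178  31  18  80] [[ 0.60319722 -0.34383973]]
[364 185  21  17 356] [[ 0.58151738 -0.25954463]]
[388 189  20  21  78] [[ 0.5578774  -0.31172182]]
```

The pumice is at the front at (0.479,-0.001), with its sides measured at 29.5 × 39.3 mm. The red tray has not moved, and red shows round the discs' edge.

step_arm(
  commands=[
    [0,0.5,-3,0.05],
    [0,1,-7,0.1],
    [0,1.7,-11,0.11],
    [0,2.3,-15,0.11],
    [0,3,-19,0.11],
    [1,3.4,-22.5,0.11],
    [3,3.6,-25,0.11],
    [3,3.6,-25.8,0.11],
    [5,3.6,-25.8,0.11],
    [5,3.6,-25.8,0.11],
    [5,3.6,-25.8,0.11],
  ],
  fingers=4.6,
)

```text
clock: 31.47
position: [0.4773, -0.0015, 0.0991]
eef_rot: [-0.471, -0.523, -0.468, 0.535]
wrist_force: [-0.4, -0.3, -0.0]
finger_gap: 0.0462
```

```bash
python3 - <<'E'
from h import *
M,x,s=rot();print(x,s["qpos"],to((.4788,-.0008,.0235),np.radians(83)))
E
```

```text
[ 0.47733539 -0.00146862  0.09907414] [-0.15630913 -0.02905974  1.98975874 -0.01686743  1.18904474  1.54027627] (array([ 7.55,  0.2 , -0.2 ]), 0.003)
```

step_arm(
  commands=[
    [3,0.2,-0.1,0],
    [5,0.2,-0.1,0],
    [6.5,0.2,-0.1,0],
    [7.3,0.2,-0.1,0],
    [7.5,0.2,-0.1,0],
    [7.5,0.2,-0.1,0],
  ],
)

```text
clock: 31.97
position: [0.479, -0.0023, 0.0246]
eef_rot: [-0.47, -0.523, -0.468, 0.535]
wrist_force: [0.2, -0.1, 0.9]
finger_gap: 0.0459
```

step_arm(
  commands=[
    [0,0,0,0],
    [0,0,0,0],
    [0,0,0,0],
    [0,0,0,0],
    [0,0,0,0],
    [0,0,0,0],
    [0,0,0,0],
  ],
  fingers=2,
  grip_force=15,
)

```text
clock: 32.55
position: [0.4799, -0.0025, 0.0256]
eef_rot: [-0.471, -0.523, -0.467, 0.535]
wrist_force: [-1.1, 0.7, 6.7]
finger_gap: 0.03
```

step_arm(
  commands=[
    [-1,0,0,0],
    [-3,0,0,0],
    [-6,0,0,0],
    [-9.5,0,0,0],
    [-10.5,0,0,0],
    [-10.5,0,0,0],
  ],
)

```text
clock: 33.05
position: [0.4837, -0.0013, 0.1349]
eef_rot: [-0.473, -0.525, -0.465, 0.533]
wrist_force: [0.2, -0.1, 0.4]
finger_gap: 0.0298
```

```bash
python3 - <<'E'
from h import *
M,x,s=rot();print(x,s["finger_gap"],to((.5815,-.2595,.12),np.radians(-2.3)))
E
```

```text
[ 0.48373917 -0.00126971  0.13494822] 0.029823436326833593 (array([ 1.89, 12.8 , 24.44]), 1.491)
```

The pumice is held, gap 29.8 mm. I swing to the red tray, turning the other way to stay clear of joint 6's limit.

step_arm(
  commands=[
    [0,1,2,-0.1],
    [0,2.5,4.5,-0.22],
    [0,4,7.5,-0.34],
    [0,5.5,10.5,-0.46],
    [0,7,13.5,-0.58],
    [0,8.5,16.5,-0.7],
    [0,10,19,-0.82],
    [0,11,21.5,-0.94],
    [0,12,23,-1.06],
    [0,12.8,24.4,-1.18],
    [0,12.8,24.4,-1.3],
    [0,12.8,24.4,-1.42],
  ],
)

```text
clock: 34.05
position: [0.5805, -0.2593, 0.1363]
eef_rot: [0.7, 0.089, 0.702, -0.099]
wrist_force: [0.1, 0.3, -0.4]
finger_gap: 0.0296
```

```bash
python3 - <<'E'
from h import *
M,x,s=rot();print(x,s["finger_gap"],s["qpos"],to((.5815,-.2595,.12),np.radians(-2.3)))
E
```

```text
[ 0.58047059 -0.25934432  0.13627429] 0.029568879492207326 [-0.53594822  0.29197582  1.55972512 -0.0146526   1.28628858 -0.26543214] (array([1.63, 0.04, 0.1 ]), -0.226)
```

step_arm(
  commands=[
    [3,0,0.1,-0.12],
    [6,0,0.1,-0.22],
    [9,0,0.1,-0.23],
    [11,0,0.1,-0.23],
    [12,0,0.1,-0.23],
    [12.4,0,0.1,-0.23],
    [12.4,0,0.1,-0.23],
  ],
)

```text
clock: 34.63
position: [0.5799, -0.2607, 0.0107]
eef_rot: [0.705, 0.008, 0.709, -0.017]
wrist_force: [-0.5, -0.1, 0.5]
finger_gap: 0.0294
```

```bash
python3 - <<'E'
from h import *
M,x,s=rot();print(x,s["wrist_force"],s["finger_gap"],to((.5815,-.2595,-.0044),np.radians(-2.3)))
im=bot.grab_frame("scene")[:,:,::-1].astype(int)
r=(im[...,2]>120)&(im[...,1]<60);b=(im[...,2]-im[...,0]>15)&~r;c=proj("scene",(.5815,-.2595,.004)).astype(int);print(c)
for v in range(c[1]-18,c[1]+16,2):print(v,''.join('R' if a else '#' if d<75 else 'p' if e else '.' for a,d,e in zip(r[v,c[0]-32:c[0]+32],im[v,c[0]-32:c[0]+32].mean(1),b[v,c[0]-32:c[0]+32])))
E
```

```text
[ 0.57992278 -0.26074755  0.01074472] [-0.54224983 -0.10965783  0.4728716 ] 0.029446531125856594 (array([1.51, 0.15, 0.16]), 0.004)
[350 210]
192 p...##pppppppppppppppppp#########pppp########...ppppppppppppppp.
194 p..###pppppppppppppppppp########.pppp#######.......ppppppppppppp
196 .pp.pppppppppppppppppppp########ppppp#######..........##pppRRppp
198 ........pppppppppppppppp.#####.pppppp.########........####....p.
200 ........ppppppppppppppppppppppppppppp########################...
202 ....pppppppppppppppppppp.pppppppppppp########################RRp
204 ...ppppppppppppppppp......pppppppppppp#.ppp####.....########RRRp
206 ppppppp..pppppppp.........pppppppppppppp..#################pRRRR
208 pppppppppppppp...pppp.....ppppppppppppp.................ppRRRRRR
210 ......ppppppppppppppppppppppppppppppRRRRRppp........pppRRRRRR###
212 ..........ppppppppppppppppppppppRRRRRRpp........ppppRRRRRRR#####
214 ...............p.pppppppppppp.pppppp.........pppRRRRRRR#########
216 ....................ppppppppppppp.pppp......ppRRRRRR##ppppppppp#
218 .........................ppppppppppp.ppp......p###pppppppppppppp
220 ............................pppppppppppp.......ppppppppppppppp..
222 ..............................ppppppppppp.....ppppppppppppppp...
224 .................................ppppppp......ppppppppppppppp...
```

step_arm(
  commands=[
    [0.4,0.1,0.1,0],
    [0.8,0.1,0.1,0],
    [1.1,0.1,0.1,0],
    [1.3,0.1,0.1,0],
    [1.4,0.1,0.1,0],
    [1.4,0.1,0.1,0],
  ],
)

```text
clock: 35.18
position: [0.5819, -0.2605, -0.0018]
eef_rot: [0.705, 0.008, 0.708, -0.018]
wrist_force: [-0.7, 0.5, -0.2]
finger_gap: 0.0295
```

step_arm(
  commands=[
    [0.1,0,0,0],
    [0.2,0,0,0],
    [0.2,0,0,0],
  ],
)

```text
clock: 35.43
position: [0.5819, -0.2606, -0.0039]
eef_rot: [0.706, 0.008, 0.708, -0.018]
wrist_force: [0.2, -0.2, -0.5]
finger_gap: 0.0295
```

step_arm(
  commands=[
    [0.1,0,0,0],
    [0.2,0,0,0],
    [0.2,0,0,0],
  ],
)

```text
clock: 35.68
position: [0.5818, -0.2608, -0.0044]
eef_rot: [0.705, 0.008, 0.709, -0.018]
wrist_force: [-4.8, 1.1, 10.2]
finger_gap: 0.0296
```

Contact at -0.0044 as predicted. I release, rise and move well aside for the final check.

step_arm(
  commands=[
    [-0.1,0,0,0],
    [-0.1,0,0,0],
    [-0.1,0,0,0],
    [-0.1,0,0,0],
    [-0.1,0,0,0],
    [-2,0,0,0],
    [-5,0,0,0],
    [-8,0,0,0],
    [-11,0,0,0],
    [-15,0,0,0],
    [-17,0,0,0],
  ],
  fingers=4.6,
)

```text
clock: 36.6
position: [0.5843, -0.2592, 0.1706]
eef_rot: [0.707, 0.007, 0.707, -0.019]
wrist_force: [0.7, -0.4, 1.7]
finger_gap: 0.0459
```

step_arm(
  commands=[
    [0,3,-1,0],
    [0,7,-3,0],
    [0,11,-5,0],
    [0,15,-7,0],
    [0,19,-9,0],
    [0,23,-11,0],
    [0,27,-12,0],
    [0,31,-13,0],
    [0,35,-13,0],
    [0,37,-13,0],
  ],
)

```text
clock: 37.43
position: [0.4667, 0.1179, 0.1645]
eef_rot: [0.707, 0.007, 0.707, -0.018]
wrist_force: [1.3, -0.2, 0.1]
finger_gap: 0.046
```

```bash
python3 - <<'E'
from h import *
M,x,s=rot();print(x,s["clock"])
im=bot.grab_frame("top")[:,:,::-1].astype(int);cv2.imwrite("pics/fin.png",im);g=im.mean(2)
cen={}
for nm,m,(v0,v1,u0,u1) in(("red",(im[...,2]>150)&(im[...,1]<70),(165,225,355,435)),("blue",(im[...,0]>120)&(im[...,2]<90),(228,285,362,445))):
    k=np.zeros(m.shape,np.uint8);k[v0:v1,u0:u1]=m[v0:v1,u0:u1];p=ray("top",rect(k),.014)*1000;print(nm,cv2.minAreaRect(p.astype(np.float32)))
def ch(v0,v1,u0,u1):
    for v in range(v0,v1):print(v,''.join('R' if (c[2]>150 and c[1]<70) else 'B' if (c[0]>120 and c[2]<90) else '#' if c.mean()<70 else 'p' if c[2]-c[0]>20 else 's' if c[0]-c[2]>12 else '.' for c in im[v,u0:u1]))
ch(170,216,358,430);ch(231,282,366,440)
def blob(m,v0,v1,u0,u1,z):
    k=np.zeros(m.shape,np.uint8);k[v0:v1,u0:u1]=m[v0:v1,u0:u1];return (ray("top",rect(k),z)*1000).astype(np.float32)
print("pumice",cv2.minAreaRect(blob((im[...,2]-im[...,0]>15)&(im[...,1]>70),180,206,362,388,.024)))
print("discs",cv2.minEnclosingCircle(blob(g<75,175,212,386,424,.014)))
print("loupe",cv2.minEnclosingCircle(blob(g<60,240,270,405,435,.038)))
print("stone",cv2.minAreaRect(blob((im[...,0]<120)&(im[...,0]-im[...,2]>5),240,268,372,404,.019)))
E
```

```text
[0.4666737  0.11789038 0.16451742] 37.4333
red ((579.5263061523438, -302.8682556152344), (164.70631408691406, 102.21803283691406), 87.504638671875)
blue ((426.35736083984375, -319.56298828125), (164.8229522705078, 102.99886322021484), 85.73408508300781)
170 ..ppppppppppppppppppppppppppppppppp#pppppppppp####pppp##################
171 ..ppppppppppppppppppppppppppppppppp####.pppp#p##.#pp####################
172 .pRRpRpppppppppppppppppppppppppppppp######ppp###.ppppppp.###############
173 .pRRRRRRRRRRRRRRRRRRRRRRRRRRRRRRRRRRRRRRRRRRRRRRRRRRRRRRRRRRRRRRRRRp####
174 .RRRppppppppppppRpppppppRRRRRRRpRRRRRRRRRRRRRRRRRRRRRRRRRRpRRRRRRRRR####
175 .RRR.............................................................pRR####
176 .RRR.............................................................pRR####
177 pRRR......................................pppppppp...............pRR##pp
178 .RRR...................................ppRRRRRRRRRRRp............pRR##pp
179 .RRR.................................ppRRRRRpppppRRRRRp..........pRR##pp
180 .RRp................................pRRRRpp.......ppRRRRp........pRR##pp
[... 6483 characters left out ...]
s###
279 pppppppp########################ppppppppppppppppppppppppppppppppp#########
280 pppppp##########################ppppppppppppppppppppppppppppppppp#########
281 p##p############################pppppppppppppppppppppppp.pppppppp#########
pumice ((578.6755981445312, -259.8228759765625), (42.07255554199219, 29.715961456298828), 88.45720672607422)
discs ((570.109375, -351.64599609375), 23.31645393371582)
loupe ((423.343505859375, -363.4919128417969), 17.660783767700195)
stone ((425.8230895996094, -283.7459716796875), (48.93566131591797, 24.51729965209961), 85.61249542236328)[ WARN:0@1.423] global loadsave.cpp:1063 imwrite_ Unsupported depth image for selected encoder is fallbacked to CV_8U.
```

```bash
python3 -c "
from station import bot
print(bot.read_state()['wrist_force']);bot.close_job()"
```

```text
[-2.36189115  3.07452933  0.52266554]
the job is handed in; nothing more can be done
```

Both kits are made up and the job is handed in, at about 37.5 s on the clock. The order was loupe, slip stone, rubber discs, pumice. I turned the carousel a quarter turn by a post before the discs and again before the pumice. Each piece was set down until the wrist force rose, then released.

**Last checks:** In the final top picture, tray floor shows around the loupe, slip stone and discs inside their cut-outs. The pumice and stone are square to their trays, and neither tray has moved more than about 1.5 mm. Each piece touched down within 0.3 mm of the height expected for the tray floor.

**What disagreed or was not checked:**
- **Tool height:** the reported tool point read about 19 mm below the visible fingertips throughout. My first close on the loupe went empty because of it, and I allowed for it afterwards.
- **Picture limit:** I used up all 16 views after the discs were lifted. Placing the discs, the second turn, the pumice and the final check relied on colour masks and force readings instead.
- **Discs:** the automatic circle fit on the discs at the end was unusable (23 mm radius against a true 34 mm). I relied on the even ring of red around them.
- **Pumice:** from above, its edge nearest the discs looks almost flush with the cut-out. I put that down to the slanted view, because its measured centre is within 3 mm of the cut-out's.
- **Last wrist force:** it read about 4 N sideways just before hand-in, with the gripper in the air about 35 cm from the trays. I did not look into it.

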